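# Shim the rocking parts scale

## Robot

A 6-joint arm with a two-finger parallel gripper is mounted at the origin on the work surface. World frame = base frame: x ahead of the robot, y to its left, z up, the work surface at z = 0. Lengths are in m, angles in rad, forces in N, time in s.
With the tool pointing down it reaches from about 0.35 to 0.975 m from the base axis. Payload 4.9 kg.
Tool frame: the origin (TCP) lies at the very end of the fingers, on their centre line; the grasp point (between the pads) lies 19 mm behind it; x points along the fingers, y is the direction in which the jaws open and shut, and the axes are right-handed (so a half turn about x gives the same grasp; the last joint's range is limited). The gripper opens to 85 mm and grips with 20 to 120 N. Pads are 22 mm wide; open, the fingers measure 114 mm over their backs; the gripper's body (76 mm by 85 mm) begins 54 mm behind the grasp point. The pads swing forward as they close: fully open they stand 13 mm farther back than shut.
Start: joints at [-1.4, 0.053, 1.613, -0, 1.476, -0.119], TCP at [0.179, -0.599, 0.231] pointing down, gripper open.
Joint ranges: [-3.01, 3.01], [-1.01, 2.22], [0.06, 2.58], [-1.02, 4.17], [0.09, 2.62], [-3.14, 3.14]. Speed limits (rad/s): [2.57, 2.57, 3.14, 3.14, 3.14, 3.14].

## Interface

Orientations are given as a rotation vector (axis times angle).
In Python, from station import ctrl, get_image, calibration, finish_job, search_frame, cut_out, mark_of gives the robot as it stands. The module is installed in compiled form; this text tells all that it offers.
- The arm moves only by the tool arm_command, never from a script. Its argument "plan" is a list that holds one entry, the list of rows, each a list of 7 numbers: the shift along the tool's x, y, z in m, then the turn, a rotation vector about the tool's x, y, z in degrees, then the finger opening in m, from 0 to 0.0854. A call has 1 to 20 rows; each row shifts and turns the pose as measured when the row begins, along the tool's axes as they then stand; what a row does not reach is not made up. A row lasts 1/12 s, in which the tool goes at most 41.7 mm and 7.16 degrees, less where a joint would pass 70% of its speed; a pose out of reach is approached as far as the arm can. A call with a gripper value outside its range is refused whole. The fingers move at their own pace and stop on an object; "squeeze" is the grip in N (left out, the last holds). Time passes only in rows, so rows that do not move let the fingers close. It gives the time, the measured TCP pose, the force and the opening at its end, in the units of the state.
- ctrl.get_obs(): the state, without advancing time (a new reading comes with each control period).
- get_image(name): name is "scene" or "top"; returns the picture (420x560x3 uint8, red, green, blue); there is no depth.
- calibration(name): a dict with "fx", "fy", "cx", "cy" (pixels), "cam_to_world" (4x4, takes a point from camera to world coordinates). Camera axes: x right, y down, z forward; pixel columns grow to the right and rows downward; lengths in m; the calibration is good to about 2 mm. A picture is of the moment at which its call begins. calibration takes no time and is no camera call.
- finish_job(): hands the job in, once; it reports no verdict.
Trained networks look in the newest picture that a camera, given by its name, has taken for a name from the list of things; names that differ only in an ending like _2 or _b are one class to them, and where a whole thing is asked for, a point or a joint stands for the part that bears it (a point fixed in the world has none). Each returns a list of dicts, best first, with "conf" (0 to 1); they miss things now and then, are a little off and sometimes report something else, mostly with a low value. They report only what shows in the picture. A call takes as long as a camera call. They do not tell look-alikes from the thing itself.
- search_frame(camera, thing): "at" ([x, y, z] in m, in the coordinates of the camera as it stood for that picture, good to about 4 mm: the middle of the surface that is visible of it).
- cut_out(camera, thing): "mask" (420x560 bool, what is visible of it).
- mark_of(camera, thing): "at" ([x, y, z] in m, in the coordinates of the camera as it stood for that picture, good to about 4 mm: a listed point, or the origin of a listed thing).
The state is a dict: "t": time; "q": joint angles; "dq": joint speeds; "effort": joint torques, N m; "tool_pos": TCP position; "tool_rot": TCP orientation; "contact_force": force on the tool from outside, world axes, zero at the start; "wrist_torque": the same for the moment, N m; "opening": finger opening in m.
Only numpy, scipy, OpenCV 4.12 (cv2) and the standard library are available. Lean on these libraries where they do the work, as an engineer would, in place of code of your own. Each camera call takes 0.05 s, during which the arm holds its last target. There are 200 camera calls.

## Task

The parts scale rocks because its front right levelling foot is rusted short and hangs clear of the table. With the fingertips, gently slide the orange wedge along the table, thin end first, under that foot until it is snug and the scale stands firm and level; then press down on that same corner of the scale with the fingertips to check that it no longer rocks, and move clear. Grip and lift nothing, do not shove the scale along, and leave everything else where it is.

Things in the scene. Friction and masses are not known exactly. Their poses are not given: they have to be found in the camera images.
- scale: White bench parts scale, about 3 kg, loose, steel pan on top. Origin: centre of its footprint, at table height; x points from the console (front, faces the robot) to the back, y left, z up. Housing 190 (x) by 210 mm (y), 25 to 68 mm high; console and pan up to 86 mm. Level now; pressing the corner over the stub foot with nothing beneath it rocks the scale by 1.5 to 3 degrees.
- stub_foot: The short, rust-brown foot of the scale: a steel stud 16 mm across with a domed lower end, on the axis of the front right ear. Origin at its lowest point; the height of that point above the table is the gap to be filled, 5 to 9 mm, different each time. It is seized in the scale: it neither turns nor slides. Axes as the scale's.
- corner (a point): Centre of the upper face, 37 mm above the table, of the grey round ear over the stub foot: the corner to press. The ear is 40 mm across and 12 mm thick and stands out from the housing. The scale has four such ears, at x = +-120, y = +-130 mm; this is the one at -120, -130 (front right seen from the robot). The other three stand on black rubber feet. Axes as the scale's.
- wedge: Orange plastic wedge, 60 g, lying flat on the table before the stub foot: 100 mm long (x), 40 mm wide (y). Its top rises evenly from 2.5 mm at the thin end (+x, towards the scale) to 18.5 mm at the upright thick end (-x). Origin: centre of its underside, z up. Slides with under 1 N until it meets the foot, then the push rises steeply; 4 to 10 N on the thick end sets it snug, and friction keeps it.
- motor: Grey headlamp motor, about 125 x 75 x 54 mm, lying on the scale's pan, 0.45 kg. Leave it there.
- screwdriver: Screwdriver with a red handle, 190 mm long, lying on the table. Origin at its middle, underneath. Leave alone.
- clip_jar: Small jar with a black cap, 54 mm across, 62 mm high. Origin at the centre of its underside. Leave alone.
- gear: Brass gear, 71 mm across, 24 mm high at its hub, lying flat. Leave alone.
- cover: Dark grey finned plastic control box, 95 x 50 x 36 mm. Leave alone.
- socket: Steel socket standing on end, 26 mm across, 38 mm high. Leave alone.
- screw_tray: Open steel tray, 110 x 150 x 28 mm. Leave alone.
Things that resemble listed ones, but are neither listed nor needed, are in the scene too. Of the things that look like the wedge, the middle-sized one is meant.

How it is judged:
On the way, in this order (a step that is already met when the one before it is completed fails the run):
1. the wedge is snug under the stub foot and the scale is level (contact force between wedge and stub_foot above 0.8 N and angle between scale's own z axis and vertical below 0.014 rad), for 0.2 s.
2. that corner is pressed down with at least 4 N and the scale does not rock (contact force between the fingers and scale above 4 N and horizontal distance between the grasp point and corner below 0.045 m and contact force between wedge and stub_foot above 2 N and angle between scale's own z axis and vertical below 0.014 rad), for 0.1 s.
At the end, for the whole second after the job is handed in: The wedge lies flat on the table and bears against the stub foot with more than 0.8 N, the scale is level within 0.8 degrees, less than 20 mm from where it stood, and all is at rest (all of step 1 and height (world z) of wedge below 0.004 m and distance of scale from where it was at the start of the episode below 0.02 m and linear speed of each of wedge, scale below 0.01 m/s); the robot touches nothing.
It fails at once if the wedge is lifted or tipped (height (world z) of wedge above 0.01 m or angle between wedge's own z axis and vertical above 0.2 rad).
It fails at once if the wedge is gripped or rammed (over 30 N) (contact force between the fingers and wedge above 30 N).
It fails at once if the scale is shoved 20 mm, lifted or tipped (distance of scale from where it was at the start of the episode above 0.02 m or angle between scale's own z axis and vertical above 0.1 rad).
It fails at once if the scale is pressed with over 45 N (contact force between the arm and scale above 45 N).
It fails at once if another thing on the table or the motor on the pan is displaced (distance of motor from where it was at the start of the episode above 0.03 m or distance of any of screwdriver, clip_jar, gear, cover, socket, screw_tray from where it was at the start of the episode above 0.02 m).
It also fails if it takes over 45 s, if anything falls off the work surface, if the arm or the gripper's body presses on something with over 40 N, if the wrist force passes 120 N, or if a joint passes its speed limit or range.

## Working session

There is one attempt and no reset: what is moved stays moved. The work goes in short steps, Python scripts to look and compute and a tool call to move; the robot and the scene stay as the last step left them, time stands still between calls to the robot, and variables do not carry over. Pictures are saved under pics/ and viewed, about 8 in all and at most 12, crops included, and the job is handed in when it is done.

Besides the shell and the picture viewer there is one more tool, called after "Emit:" as name([rows], argument=value, ...), one row to a line, values as JSON. arm_command: Moves the arm, as the interface text tells. Its arguments: {"type":"object","properties":{"plan":{"type":"array","items":{"type":"array","items":{"type":"array","items":{"type":"number"}}}},"squeeze":{"type":"number"}},"required":["plan"]}

```bash
mkdir -p pics; cat > h.py <<'E'
import numpy as np, cv2
from station import *
def w(cam,p):
    T=np.array(calibration(cam)["cam_to_world"]); return (T[:3,:3]@np.array(p)+T[:3,3])
def pix(cam,P):
    c=calibration(cam); T=np.linalg.inv(np.array(c["cam_to_world"])); p=T[:3,:3]@np.array(P)+T[:3,3]
    return np.array([c["fx"]*p[0]/p[2]+c["cx"], c["fy"]*p[1]/p[2]+c["cy"]])
def ray(cam,u,v,z):
    c=calibration(cam); T=np.array(c["cam_to_world"]); d=T[:3,:3]@np.array([(u-c["cx"])/c["fx"],(v-c["cy"])/c["fy"],1]); o=T[:3,3]
    return o+d*(z-o[2])/d[2]
def save(n,im): cv2.imwrite("pics/"+n,im[...,::-1])
E
python3 - <<'E'
from h import *
np.set_printoptions(precision=4,suppress=True)
s=get_image("scene");t=get_image("top")
save("a.png",cv2.resize(np.vstack([s,t]),None,fx=.7,fy=.7) ) 
save("s0.png",s);save("t0.png",t)
for c in("scene","top"):
  for n in("wedge","stub_foot","corner","scale"):
    for r in mark_of(c,n)[:4]: 
      P=w(c,r["at"]);print(c,n,round(r["conf"],2),P,pix(c,P).round())
o=ctrl.get_obs();print(o)
E
```

```text
scene wedge 0.66 [ 0.5634 -0.0275  0.0002] [224. 253.]
scene wedge 0.57 [ 0.3854 -0.1263  0.0026] [150. 231.]
scene wedge 0.54 [0.5095 0.0825 0.0018] [249. 223.]
scene corner 0.78 [ 0.6611 -0.0442  0.0364] [242. 268.]
scene scale 0.62 [0.7925 0.0698 0.0015] [325. 291.]
top wedge 0.9 [ 0.5585 -0.0298 -0.0036] [313. 223.]
top wedge 0.86 [0.5072 0.0818 0.0012] [272. 242.]
top wedge 0.7 [ 0.3875 -0.138  -0.002 ] [355. 287.]
top corner 0.63 [ 0.659  -0.0455  0.0379] [319. 184.]
top scale 0.96 [ 0.799   0.0705 -0.0006] [275. 136.]
{'t': 0.5, 'q': array([-1.4   ,  0.0527,  1.6129,  0.    ,  1.476 , -0.119 ]), 'dq': array([-0.0016,  0.0008, -0.0029, -0.0006, -0.001 , -0.0001]), 'effort': array([ -0.001 , -39.3221, -37.0026,  -0.0001,   0.0014,   0.    ]), 'tool_pos': array([ 0.1786, -0.5989,  0.2313]), 'tool_rot': array([ 2.0659,  0.3015, -2.0659]), 'contact_force': array([0.2677, 1.1379, 0.3329]), 'wrist_torque': array([-0.0122, -0.0312, -0.0009]), 'opening': 0.0854750654817463}
```

View pics/t0.png

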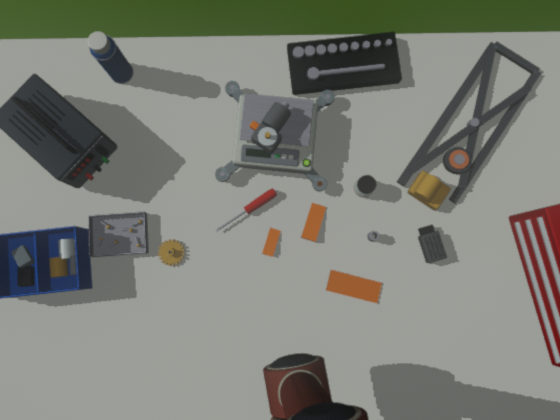

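View pics/s0.png

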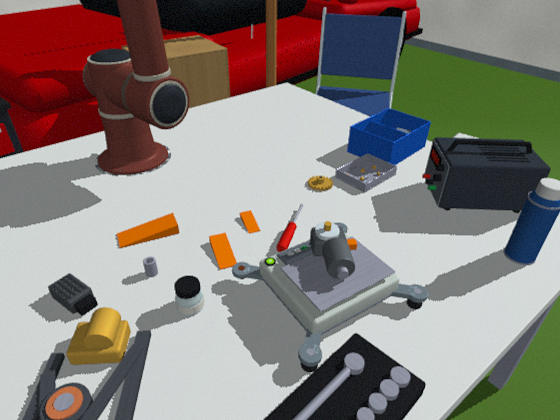

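The top view shows three orange look-alikes: small at (272,242), middle at (314,223) and large at (354,287). The middle one lies just before the front right ear at (319,184), so I choose that. Next I fit its pose and check it in a close crop.

```bash
python3 - <<'E'
from h import *
from scipy.optimize import least_squares
np.set_printoptions(precision=4,suppress=True)
C=np.array([[sx*.05,sy*.02,z] for sx in(1,-1) for sy in(1,-1) for z in((0,.0025) if sx>0 else (0,.0185))])
def hull(cam,p):
    c,s=np.cos(p[2]),np.sin(p[2]);W=np.c_[p[0]+c*C[:,0]-s*C[:,1],p[1]+s*C[:,0]+c*C[:,1],C[:,2]]
    return cv2.convexHull(np.array([pix(cam,q) for q in W],np.float32))
M={}
for cam,uv in(("top",(314,223)),("scene",(223,250))):
    im=get_image(cam);hsv=cv2.cvtColor(im,cv2.COLOR_RGB2HSV)
    m=((hsv[...,0]<18)&(hsv[...,1]>150)&(hsv[...,2]>90)).astype(np.uint8)
    n,l,st,ce=cv2.connectedComponentsWithStats(m)
    for i in range(1,n):
        if st[i,4]>80: print(cam,st[i],ce[i].round(1))
    M[cam]=(l==l[uv[1],uv[0]])
def cost(p):
    J=0
    for cam,m in M.items():
        b=np.zeros((420*4,560*4),np.uint8);cv2.fillConvexPoly(b,((hull(cam,p)+.5)*4*16).astype(np.int32),1,shift=4)
        b=cv2.resize(b.astype(np.float32),(560,420),interpolation=cv2.INTER_AREA);J+=np.abs(b-m).sum()/m.sum()
    return J
from scipy.optimize import minimize
best=min((minimize(cost,[.56,-.029,a],method="Nelder-Mead",options=dict(initial_simplex=[[.56,-.029,a],[.567,-.029,a],[.56,-.022,a],[.56,-.029,a+.15]])) for a in(-.35,-.2,-.05)),key=lambda r:r.fun)
print("wedge",best.x,best.fun,np.degrees(best.x[2]))
for cam in("top","scene"):
    get_image(cam)
    print(cam,[ (w(cam,r["at"]),round(r["conf"],2)) for r in mark_of(cam,"stub_foot")[:2]],[w(cam,r["at"]) for r in mark_of(cam,"corner")[:1]])
for uv in((319.5,184),(223,174.5),(233,88.5),(328,97.5)): print(ray("top",*uv,.037))
c=[]
for cam,(u,v) in(("top",(316,205)),("scene",(235,255))):
    im=get_image(cam).copy();b=cv2.resize(im[v-37:v+38,u-50:u+50],None,fx=5,fy=5,interpolation=cv2.INTER_CUBIC)
    cv2.polylines(b,[((hull(cam,best.x)-[u-50,v-37]+.5)*5).astype(np.int32)],True,(0,0,255));c.append(b)
save("b.png",np.vstack(c)[:,:])
E
```

```text
top [245 190  29  21 152] [259.9 199.3]
top [302 204  23  37 475] [313.2 222. ]
top [ 528  205   32  108 1076] [550.  241.7]
top [519 218  41 136 532] [540.6 284.5]
top [263 229  16  27 243] [270.9 242. ]
top [516 237  40 128 267] [536.5 306.4]
top [ 327  271   54   31 1001] [353.6 286.1]
scene [ 267    0   55   86 1904] [287.6  42.2]
scene [309   0  37  13 181] [326.3   5.9]
scene [   0    5  127   97 5235] [53.1 45.3]
scene [ 205   23   62   73 1517] [244.1  55.2]
scene [162  32  42   9 162] [180.3  35.6]
scene [   9   99   92   48 1096] [ 56.  120.9]
scene [  0 124  15  32 182] [  4.8 142.3]
scene [240 211  20  22 256] [249.3 221.4]
scene [ 117  213   62   35 1077] [148.8 231. ]
scene [277 222  19  30 267] [286.4 236.9]
scene [210 233  26  36 601] [222.2 250.6]
scene [347 239  10  11  84] [351.8 243.4]
scene [ 46 387  37  33 560] [ 63.8 403.7]Traceback (most recent call last):
  File "<stdin>", line 23, in <module>
  File "<stdin>", line 23, in <genexpr>
    res = _minimize_neldermead(fun, x0, args, callback, bounds=bounds,
                               **options)
    fxr = func(xr)
    fx = function(np.copy(x), *(wrapper_args + args))
  File "<stdin>", line 19, in cost
  File "<stdin>", line 7, in hull
  File "h.py", line 6, in pix
    c=calibration(cam); T=np.linalg.inv(np.array(c["cam_to_world"])); p=T[:3,:3]@np.array(P)+T[:3,3]
ValueError: time passes only in moves, steps and waits
```

```bash
sed -i '2a import functools\ncalibration=functools.lru_cache(None)(calibration)' h.py
cat > fit.py <<'E'
from h import *
from scipy.optimize import minimize
C=np.array([[sx*.05,sy*.02,z] for sx in(1,-1) for sy in(1,-1) for z in((0,.0025) if sx>0 else (0,.0185))])
def hull(cam,p):
    c,s=np.cos(p[2]),np.sin(p[2]);W=np.c_[p[0]+c*C[:,0]-s*C[:,1],p[1]+s*C[:,0]+c*C[:,1],C[:,2]]
    return cv2.convexHull(np.array([pix(cam,q) for q in W],np.float32))
def orange(im,uv):
    hsv=cv2.cvtColor(im,cv2.COLOR_RGB2HSV)
    l=cv2.connectedComponents(((hsv[...,0]<18)&(hsv[...,1]>150)&(hsv[...,2]>90)).astype(np.uint8))[1]
    return l==l[uv[1],uv[0]]
def fit(M,x,y,angs):
    def cost(p):
        J=0
        for cam,m in M.items():
            b=np.zeros((1680,2240),np.uint8);cv2.fillConvexPoly(b,((hull(cam,p)+.5)*64).astype(np.int32),1,shift=4)
            b=cv2.resize(b.astype(np.float32),(560,420),interpolation=cv2.INTER_AREA);J+=np.abs(b-m).sum()/m.sum()
        return J
    return min((minimize(cost,[x,y,a],method="Nelder-Mead",options=dict(maxfev=150,initial_simplex=[[x,y,a],[x+.007,y,a],[x,y+.007,a],[x,y,a+.15]])) for a in angs),key=lambda r:r.fun)
E
python3 - <<'E'
from fit import *
np.set_printoptions(precision=4,suppress=True)
I={c:get_image(c) for c in("top","scene")}
M={"top":orange(I["top"],(314,223)),"scene":orange(I["scene"],(223,250))}
for cam in("top","scene"):
    print(cam,[ (w(cam,r["at"]),round(r["conf"],2)) for r in mark_of(cam,"stub_foot")[:2]],[w(cam,r["at"]) for r in mark_of(cam,"corner")[:1]])
best=fit(M,.56,-.029,(-.35,-.1))
for k in M: print(k,fit({k:M[k]},.56,-.029,(-.2,)).x)
print("wedge",best.x,best.fun,np.degrees(best.x[2]))
for uv in((319.5,184),(223,174.5),(233,88.5),(328,97.5)): print(ray("top",*uv,.037))
c=[]
for cam,(u,v) in(("top",(316,205)),("scene",(235,255))):
    b=cv2.resize(I[cam][v-30:v+30,u-50:u+50],None,fx=5,fy=5,interpolation=cv2.INTER_CUBIC)
    cv2.polylines(b,[((hull(cam,best.x)-[u-50,v-30]+.5)*5).astype(np.int32)],True,(0,0,255));c.append(b)
save("b.png",np.vstack(c))
E
```

```text
top [] [array([ 0.6603, -0.0488,  0.0376])]
scene [] [array([ 0.6625, -0.0428,  0.0371])]
top [ 0.5631 -0.0298 -0.349 ]
scene [ 0.5597 -0.0291 -0.3456]
wedge [ 0.5598 -0.0295 -0.3318] 0.2906099483317278 -19.012236784526806
[ 0.6578 -0.0461  0.037 ]
[0.6866 0.2091 0.037 ]
[0.9233 0.182  0.037 ]
[ 0.8943 -0.0746  0.037 ]
```

View pics/b.png

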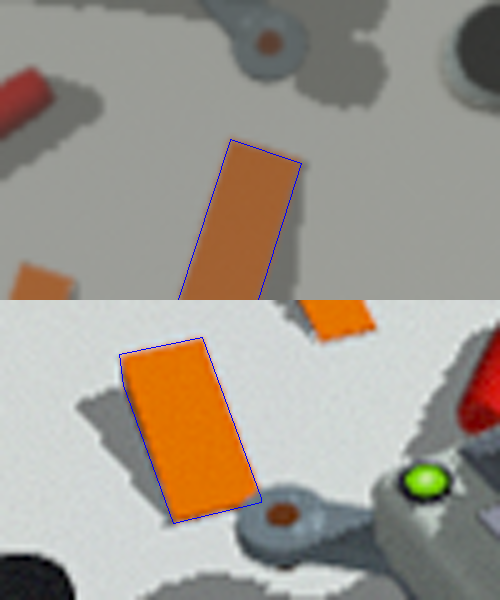

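The crop confirms the middle wedge: thin end toward the ear, thick end (longer shadow) toward the robot. The foot lies about 17 mm left of its axis, so I'll turn the wedge about 10° CCW while pushing, using a broad two-fingertip front.

```bash
cat > go.py <<'E'
from h import *
from scipy.spatial.transform import Rotation as Ro
np.set_printoptions(precision=4,suppress=True)
def rel(P,yaw_y):
    o=ctrl.get_obs();R=Ro.from_rotvec(o["tool_rot"]);p=np.array(o["tool_pos"])
    a=np.radians(yaw_y);y=np.array([np.cos(a),np.sin(a),0]);x=np.array([0,0,-1.]);G=np.c_[x,y,np.cross(x,y)]
    print("q",np.array(o["q"]),"tool",p,"f",o["contact_force"],"t",o["t"],"op",o["opening"]);print(R.as_matrix())
    print("d tool",R.inv().apply(np.array(P)-p),"turn",np.degrees((R.inv()*Ro.from_matrix(G)).as_rotvec()),"d in goal frame",G.T@(np.array(P)-p))
E
python3 -c "
from go import *
rel([.466,-.0155,.23],81); rel([.466,-.0155,.23],-99)"
```

```text
q [-1.4     0.0527  1.6129  0.      1.476  -0.119 ] tool [ 0.1786 -0.5989  0.2313] f [-0.0674  0.1047  0.5927] t 0.9 op 0.08545940075528335
[[ 0.      0.2858 -0.9583]
 [-0.0001 -0.9583 -0.2858]
 [-1.      0.0001 -0.    ]]
d tool [ 0.0013 -0.477  -0.4421] turn [-154.3942    0.0058   -0.0021] d in goal frame [0.0013 0.6212 0.1926]
q [-1.4     0.0527  1.6129  0.      1.476  -0.119 ] tool [ 0.1786 -0.5989  0.2313] f [-0.0674  0.1047  0.5927] t 0.9 op 0.08545940075528335
[[ 0.      0.2858 -0.9583]
 [-0.0001 -0.9583 -0.2858]
 [-1.      0.0001 -0.    ]]
d tool [ 0.0013 -0.477  -0.4421] turn [25.6058 -0.0015 -0.0042] d in goal frame [ 0.0013 -0.6212 -0.1926]
```

Emit:
arm_command([
  [[0,0,0,6.4,0,0,0.012],[0,0,0,6.4,0,0,0.012],[0,0,0,6.4,0,0,0.012],[0,0,0,6.4,0,0,0.012],[0,-0.037,-0.0115,0,0,0,0.012],[0,-0.037,-0.0115,0,0,0,0.012],[0,-0.037,-0.0115,0,0,0,0.012],[0,-0.037,-0.0115,0,0,0,0.012],[0,-0.037,-0.0115,0,0,0,0.012],[0,-0.037,-0.0115,0,0,0,0.012],[0,-0.037,-0.0115,0,0,0,0.012],[0,-0.037,-0.0115,0,0,0,0.012],[0,-0.037,-0.0115,0,0,0,0.012],[0,-0.037,-0.0115,0,0,0,0.012],[0,-0.037,-0.0115,0,0,0,0.012],[0,-0.037,-0.0115,0,0,0,0.012],[0,-0.037,-0.0115,0,0,0,0.012],[0,-0.037,-0.0115,0,0,0,0.012],[0,-0.037,-0.0115,0,0,0,0.012]],
])

```text
t: 2.48
tool_pos: [0.4566, -0.0684, 0.2317]
tool_rot: [-2.13, 0.215, 2.111]
contact_force: [0.3, -0.8, 0.4]
opening: 0.0119
```

```bash
python3 -c "
from go import *
rel([.466,-.0155,.005],-99)"
```

```text
q [-0.3081 -0.3629  1.9826 -0.0035  1.5123  1.4593] tool [ 0.4566 -0.0684  0.2317] f [ 0.2886 -0.7956  0.3737] t 2.4833 op 0.011941818768212776
[[ 0.008  -0.1951 -0.9807]
 [-0.0062 -0.9808  0.1951]
 [-0.9999  0.0045 -0.0091]]
d tool [ 0.2265 -0.0548  0.0031] turn [-2.2512 -0.5159 -0.2674] d in goal frame [ 0.2267 -0.0537 -0.0011]
```

Emit:
arm_command([
  [[0,-0.027,0,-2.2,-0.5,-0.3,0.012],[0.03,-0.026,0,0,0,0,0.012],[0.038,0,0,0,0,0,0.012],[0.038,0,0,0,0,0,0.012],[0.038,0,0,0,0,0,0.012],[0.035,0,0,0,0,0,0.012],[0,0,0,0,0,0,0.012]],
])

```text
t: 3.07
tool_pos: [0.4746, -0.0046, 0.0541]
tool_rot: [-2.167, 0.149, 2.128]
contact_force: [-2.0, 0.5, -1.9]
opening: 0.012
```

```bash
python3 -c "
from go import *
rel([.466,-.0155,.005],-99)"
```

```text
q [-0.1686 -0.1416  2.1142  0.0036  1.1512  1.5411] tool [ 0.4746 -0.0046  0.0541] f [-2.0419  0.4833 -1.904 ] t 3.0667 op 0.01204158037494169
[[ 0.0181 -0.1399 -0.99  ]
 [ 0.0003 -0.9902  0.1399]
 [-0.9998 -0.0028 -0.0178]]
d tool [0.0489 0.0121 0.0079] turn [ 0.9561 -1.0212  0.1696] d in goal frame [0.0491 0.0121 0.0068]
```

Emit:
arm_command([
  [[0.015,0.006,0.004,0.9,-1.0,0.2,0.012],[0.015,0.006,0.003,0,0,0,0.012],[0.012,0,0,0,0,0,0.012],[0,0,0,0,0,0,0.012]],
])

```text
t: 3.4
tool_pos: [0.4679, -0.0159, 0.0142]
tool_rot: [-2.142, 0.168, 2.139]
contact_force: [-0.5, -0.0, -0.6]
opening: 0.0122
```

```bash
python3 -c "
from go import *
rel([.466,-.0155,.005],-99)"
```

```text
q [-0.1928 -0.077   2.1337 -0.0006  1.0832  1.5347] tool [ 0.4679 -0.0159  0.0142] f [-0.5053 -0.0116 -0.5711] t 3.4 op 0.012154512805724257
[[ 0.0015 -0.1558 -0.9878]
 [-0.0008 -0.9878  0.1558]
 [-1.      0.0006 -0.0016]]
d tool [ 0.0092 -0.0001  0.0019] turn [ 0.0377 -0.0939 -0.033 ] d in goal frame [ 0.0092 -0.0001  0.0019]
```

Emit:
arm_command([
  [[0.0095,0,0,0,0,0,0.012],[0,0,0,0,0,0,0.012],[0,0,-0.009,0,0,0,0.012],[0,0,-0.009,0,0,0,0.012],[0,0,-0.006,0,0,0,0.012],[0,0,-0.006,0,0,0,0.012],[0,0,-0.006,0,0,0,0.012],[0,0,-0.006,0,0,0,0.012],[0,0,-0.006,0,0,0,0.012],[0,0,0,0,0,0,0.012]],
])

```text
t: 4.23
tool_pos: [0.528, -0.0249, 0.0124]
tool_rot: [-2.157, 0.17, 2.125]
contact_force: [-0.6, -0.6, -0.7]
opening: 0.0121
```

```bash
cat > look.py <<'E'
from fit import *
from go import *
import sys
x,y,a=map(float,sys.argv[1:4])
I={c:get_image(c) for c in("top","scene")}
uv={c:pix(c,[x,y,.01]).round().astype(int) for c in I}
M={c:orange(I[c],uv[c]) for c in I}
print({c:int(M[c].sum()) for c in M})
b=fit({"scene":M["scene"]},x,y,(a,));print("wedge",b.x,np.degrees(b.x[2]),b.fun)
p=b.x;F=np.array([.659,-.046])-p[:2];u=np.array([np.cos(p[2]),np.sin(p[2])])
print("foot in wedge: along",F@u,"lateral left",F@[-u[1],u[0]])
c=[]
for cam in I:
    u0,v0=uv[cam]; k=cv2.resize(I[cam][v0-30:v0+30,u0-50:u0+50],None,fx=5,fy=5,interpolation=cv2.INTER_CUBIC)
    cv2.polylines(k,[((hull(cam,p)-[u0-50,v0-30]+.5)*5).astype(np.int32)],True,(0,0,255));c.append(k)
save(sys.argv[4],np.vstack(c))
rel([.466,-.0155,.005],-99)
E
python3 look.py .572 -.031 -.17 c.png
```

```text
{'top': 232106, 'scene': 506}
wedge [ 0.5743 -0.0229 -0.165 ] -9.454256453714663 0.3740118577075099
foot in wedge: along 0.0873385630194772 lateral left -0.008919783462669232
q [-0.1879  0.0601  2.0021 -0.0002  1.0654  1.5391] tool [ 0.5268 -0.0247  0.012 ] f [-0.5403 -0.2774  0.282 ] t 4.3333 op 0.01194171327264217
[[ 0.0137 -0.1555 -0.9877]
 [-0.0028 -0.9878  0.1555]
 [-0.9999  0.0006 -0.014 ]]
d tool [0.0061 0.0004 0.0616] turn [ 0.0533 -0.8017 -0.035 ] d in goal frame [0.007  0.0004 0.0615]
```

View pics/c.png

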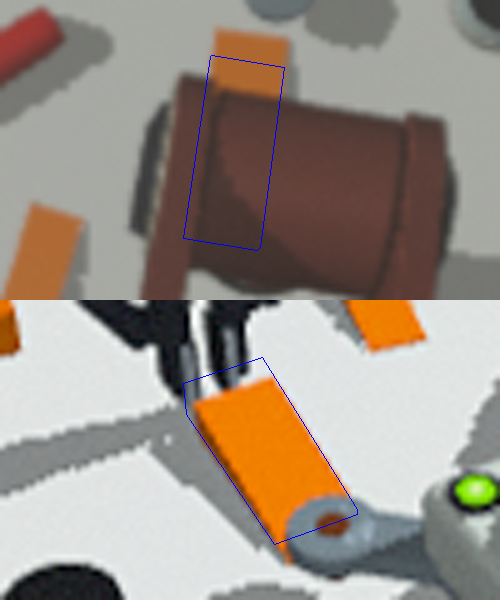

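```bash
python3 - <<'E'
from fit import *
np.set_printoptions(precision=4,suppress=True)
u0,v0=pix("top",[.572,-.031,.01]).round()
A,B=[ray("top",u0-50+a/5-.5,v0-30+b/5-.5,.0025) for a,b in((216,29),(291,39))]
print(A,B,np.linalg.norm(A-B),np.degrees(np.arctan2((A-B)[1],(A-B)[0]))-90)
u1,v1=pix("scene",[.572,-.031,.01]).round()
print([ray("scene",u1-50+a/5-.5,v1-30+(b-300)/5-.5,z) for a,b,z in((273,377,.0185),(193,404,.0185),(288,563,.0025),(330,523,.037))])
print(pix("scene",[.659,-.046,.037])-[u1,v1],pix("top",[.659,-.046,.037])-[u0,v0])
E
```

```text
[ 0.6417 -0.0142  0.0025] [ 0.6357 -0.0547  0.0025] 0.04087868535995875 -8.422031415038518
[array([0.5435, 0.0009, 0.0185]), array([ 0.537 , -0.0386,  0.0185]), array([ 0.6355, -0.0539,  0.0025]), array([ 0.6572, -0.0454,  0.037 ])]
[15.7552 14.716 ] [  5.4566 -33.4455]
```

The wedge is now flush with the fingers at about -9° yaw. Its thin end is 21 mm short of the foot, and the foot is about 8 mm right of the axis. I'll keep pushing while turning slightly clockwise.

Emit:
arm_command([
  [[0.002,0,-0.003,0.8,-0.8,0,0.012],[0.002,0,-0.003,0.8,0,0,0.012],[0.001,0,-0.003,0.8,0,0,0.012],[0.001,0,-0.003,0.8,0,0,0.012],[0.001,0,-0.003,0.8,0,0,0.012],[0,0,-0.003,0,0,0,0.012],[0,0,-0.003,0,0,0,0.012],[0,0,-0.003,0,0,0,0.012],[0,0,0,0,0,0,0.012]],
])

```text
t: 5.08
tool_pos: [0.5505, -0.0296, 0.0031]
tool_rot: [-2.092, 0.246, 2.103]
contact_force: [-0.1, -0.4, -0.3]
opening: 0.0116
```

```bash
python3 - <<'E'
from go import *
rel([.466,-.0155,.005],-103)
c=[]
for cam in("top","scene"):
    im=get_image(cam);u,v=pix(cam,[.62,-.04,.01]).round().astype(int)
    c.append(cv2.resize(im[v-30:v+30,u-50:u+50],None,fx=5,fy=5,interpolation=cv2.INTER_CUBIC));print(u,v)
save("d.png",np.vstack(c))
E
```

```text
q [-0.1884  0.1398  1.9336 -0.0006  1.0735  1.6163] tool [ 0.5505 -0.0296  0.0031] f [-0.0764 -0.4397 -0.3405] t 5.0833 op 0.011613830707521556
[[-0.0053 -0.2315 -0.9728]
 [ 0.0005 -0.9728  0.2315]
 [-1.      0.0008  0.0053]]
d tool [-0.0015  0.0059  0.0855] turn [-0.3874  0.3037 -0.0424] d in goal frame [-0.0019  0.0053  0.0855]
317 200
233 266
```

View pics/d.png

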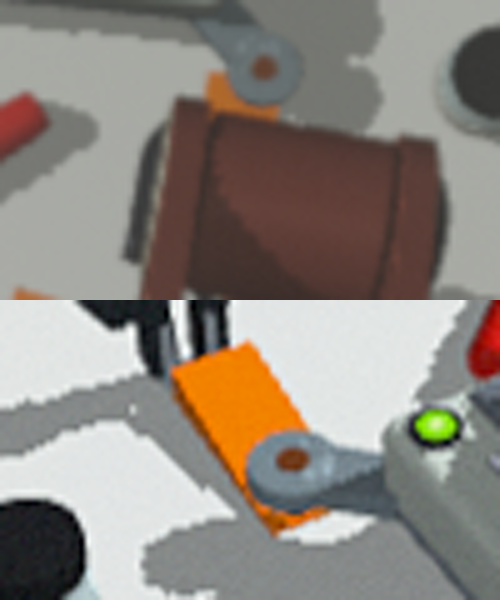

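```bash
python3 - <<'E'
from go import *
L=ray("top",317-50+208/5-.5,200-30+72/5-.5,.0025)
S=[ray("scene",233-50+a/5-.5,266-30+(b-300)/5-.5,z) for a,b,z in((275,534,.0025),(172,371,.0185),(250,343,.0185))]
print(L,S)
d=S[0]-S[1];print("yaw",np.degrees(np.arctan2(d[1],d[0])))
d=S[2]-S[1];print("yaw",np.degrees(np.arctan2(d[1],d[0]))-90)
E
```

```text
[ 0.6647 -0.0185  0.0025] [array([ 0.6603, -0.057 ,  0.0025]), array([ 0.5613, -0.0438,  0.0185]), array([ 0.567 , -0.0054,  0.0185])]
yaw -7.611954794013926
yaw -8.321638603721254
```

Emit:
arm_command([
  [[0,0,-0.002,0,0,0,0.012],[0,0,-0.002,0,0,0,0.012],[0,0,-0.002,0,0,0,0.012],[0,0,-0.002,0,0,0,0.012],[0,0,-0.002,0,0,0,0.012],[0,0,0,0,0,0,0.012]],
])

```text
t: 5.68
tool_pos: [0.5604, -0.0319, 0.003]
tool_rot: [-2.092, 0.246, 2.104]
contact_force: [-1.3, -0.2, -1.2]
opening: 0.0119
```

Emit:
arm_command([
  [[0,0,-0.002,0,0,0,0.012],[0,0,-0.002,0,0,0,0.012],[0,0,-0.002,0,0,0,0.012],[0,0,0,0,0,0,0.012]],
])

```text
t: 6.02
tool_pos: [0.5668, -0.0334, 0.0029]
tool_rot: [-2.091, 0.246, 2.104]
contact_force: [-0.2, -0.1, 0.8]
opening: 0.0124
```

Emit:
arm_command([
  [[0,0,-0.002,0,0,0,0.012],[0,0,-0.002,0,0,0,0.012],[0,0,-0.002,0,0,0,0.012]],
])

```text
t: 6.27
tool_pos: [0.5728, -0.0348, 0.0028]
tool_rot: [-2.091, 0.246, 2.105]
contact_force: [-0.3, -0.1, 0.8]
opening: 0.0118
```

Emit:
arm_command([
  [[0,0,-0.002,0,0,0,0.012],[0,0,-0.002,0,0,0,0.012]],
])

```text
t: 6.43
tool_pos: [0.5771, -0.0358, 0.0028]
tool_rot: [-2.09, 0.246, 2.105]
contact_force: [-0.9, 0.0, -0.0]
opening: 0.0118
```

```bash
python3 - <<'E'
from go import *
rel([.466,-.0155,.005],-103)
c=[]
for cam in("top","scene"):
    im=get_image(cam);u,v=pix(cam,[.62,-.04,.01]).round().astype(int)
    c.append(cv2.resize(im[v-30:v+30,u-50:u+50],None,fx=5,fy=5,interpolation=cv2.INTER_CUBIC))
save("e.png",np.vstack(c))
E
```

```text
q [-0.1904  0.1982  1.8673 -0.0005  1.0829  1.614 ] tool [ 0.5771 -0.0358  0.0028] f [-0.937   0.0044 -0.0263] t 6.4333 op 0.011771565422834983
[[-0.0067 -0.2313 -0.9729]
 [ 0.0008 -0.9729  0.2313]
 [-1.      0.0008  0.0067]]
d tool [-0.0015  0.0059  0.1128] turn [-0.3723  0.3865 -0.0425] d in goal frame [-0.0022  0.0052  0.1128]
```

View pics/e.png

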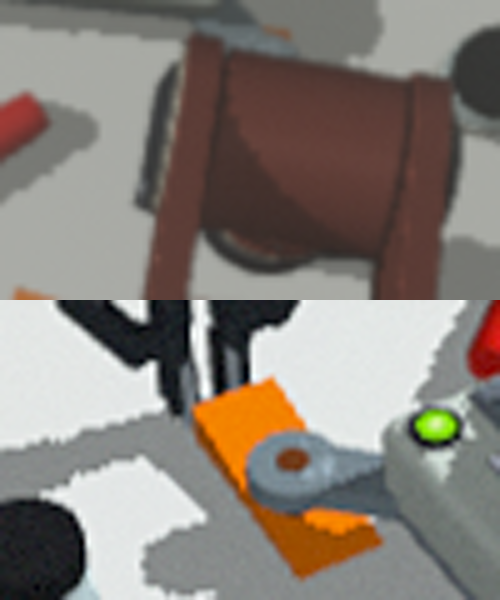

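The wedge is passing centrally under the foot, with the thin end visible past the ear near (300,575) and (380,540) in the lower crop. There is no contact with the foot yet, so I continue in small steps.

Emit:
arm_command([
  [[0,0,-0.002,0,0,0,0.012],[0,0,-0.002,0,0,0,0.012]],
])

```text
t: 6.7
tool_pos: [0.5798, -0.0364, 0.0025]
tool_rot: [-2.086, 0.245, 2.109]
contact_force: [-8.3, 0.7, 7.0]
opening: 0.0115
```

Emit:
arm_command([
  [[0,0,-0.002,0,0,0,0.012],[0,0,-0.002,0,0,0,0.012]],
])

```text
t: 6.87
tool_pos: [0.5799, -0.0363, 0.0019]
tool_rot: [-2.074, 0.243, 2.121]
contact_force: [-8.4, 3.0, 6.7]
opening: 0.012
```

Emit:
arm_command([
  [[0,0,-0.002,0,0,0,0.012],[0,0,-0.002,0,0,0,0.012]],
])

```text
t: 7.03
tool_pos: [0.5797, -0.0362, 0.0012]
tool_rot: [-2.061, 0.241, 2.134]
contact_force: [-7.6, 1.0, 6.1]
opening: 0.0119
```

Emit:
arm_command([
  [[-0.002,0,0.004,0,0,0,0.012],[-0.002,0,0,0,1.2,0,0.012],[0,0,0,0,1.0,0,0.012],[0,0,0,0,0,0,0.012]],
])

```text
t: 7.37
tool_pos: [0.5767, -0.0354, 0.0056]
tool_rot: [-2.11, 0.247, 2.09]
contact_force: [0.1, -0.3, 0.6]
opening: 0.012
```

```bash
python3 - <<'E'
from go import *
rel([.5797,-.0362,.005],-103.4)
E
```

```text
q [-0.1891  0.1833  1.8789 -0.0023  1.0695  1.6143] tool [ 0.5767 -0.0354  0.0056] f [ 0.0982 -0.2508  0.634 ] t 7.3667 op 0.011956015450724061
[[ 0.0094 -0.2295 -0.9733]
 [-0.0039 -0.9733  0.2294]
 [-0.9999  0.0016 -0.01  ]]
d tool [ 0.0007  0.0001 -0.0031] turn [ 0.1354 -0.5747 -0.0907] d in goal frame [ 0.0006  0.0001 -0.0031]
```

Emit:
arm_command([
  [[0,0,-0.002,0,-0.3,0,0.012],[0,0,-0.002,0,0,0,0.012],[0,0,-0.002,0,0.2,0,0.012]],
])

```text
t: 7.62
tool_pos: [0.5805, -0.0362, 0.0057]
tool_rot: [-2.103, 0.246, 2.097]
contact_force: [-11.5, 2.2, 11.1]
opening: 0.012
```

Emit:
arm_command([
  [[0,0,-0.0025,0,0.3,0,0.012],[0,0,-0.0025,0,0.3,0,0.012]],
])

```text
t: 7.78
tool_pos: [0.5807, -0.0361, 0.0048]
tool_rot: [-2.098, 0.245, 2.102]
contact_force: [-9.0, 1.3, 7.6]
opening: 0.0117
```

Emit:
arm_command([
  [[0,0,0.01,0,0,0,0.012],[0,0,0.02,0,0,0,0.012],[-0.035,0,0.01,0,0,0,0],[-0.035,0,0,0,0,0,0],[-0.01,0,0,0,0,0,0],[0,0,0,0,0,0,0]],
])

```text
t: 8.28
tool_pos: [0.5401, -0.0267, 0.0849]
tool_rot: [-2.094, 0.245, 2.106]
contact_force: [0.7, 0.4, 0.4]
opening: -0.0001
```

```bash
python3 - <<'E'
from go import *
rel([.659,-.046,.075],-103.4)
c=[]
for cam in("top","scene"):
    im=get_image(cam);u,v=pix(cam,[.64,-.04,.01]).round().astype(int)
    c.append(cv2.resize(im[v-30:v+30,u-50:u+50],None,fx=5,fy=5,interpolation=cv2.INTER_CUBIC))
    print(cam,[w(cam,r["at"]) for r in mark_of(cam,"corner")[:1]],[w(cam,r["at"]) for r in mark_of(cam,"wedge")[:3]])
save("f.png",np.vstack(c))
E
```

```text
q [-0.1861 -0.0054  1.928  -0.0021  1.2246  1.6161] tool [ 0.5401 -0.0267  0.0849] f [0.7317 0.3507 0.3917] t 8.2833 op -0.00011339930748444184
[[-0.0059 -0.2287 -0.9735]
 [-0.0009 -0.9735  0.2287]
 [-1.      0.0022  0.0055]]
d tool [ 0.0092 -0.0084 -0.1202] turn [ 0.1813  0.3176 -0.1256] d in goal frame [ 0.0099 -0.0088 -0.1202]
top [array([ 0.6607, -0.0497,  0.0383])] [array([0.5113, 0.0814, 0.0001]), array([ 0.3897, -0.1366, -0.0017]), array([ 0.6362, -0.039 , -0.0043])]
scene [array([ 0.6616, -0.0425,  0.0398])] [array([ 0.3879, -0.1287,  0.0031]), array([ 0.6432, -0.0384,  0.003 ]), array([0.5101, 0.0828, 0.0005])]
```

View pics/f.png

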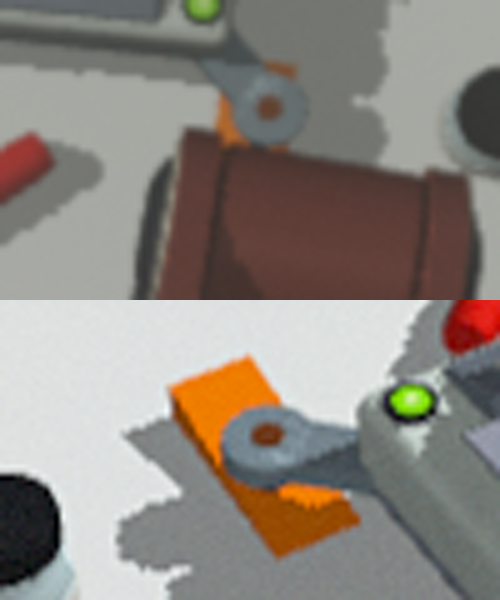

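The wedge sits well under the foot, and it and the ear did not move when I withdrew. Now the press.

Emit:
arm_command([
  [[0,-0.002,-0.03,0,0.3,0,0],[0,-0.003,-0.035,0,0,0,0],[0,-0.003,-0.03,0,0,0,0],[0,0,-0.018,0,0,0,0],[0,0,0,0,0,0,0],[0.02,0,0,0,0,0,0],[0.01,0,0,0,0,0,0],[0,0,0,0,0,0,0]],
])

```text
t: 9.25
tool_pos: [0.647, -0.044, 0.0367]
tool_rot: [-2.073, 0.244, 2.126]
contact_force: [-0.9, -0.1, 15.5]
opening: -0.0001
```

```bash
python3 - <<'E'
from go import *
rel([.659,-.046,.038],-103.4)
E
```

```text
q [-0.1817  0.3063  1.6698 -0.0024  1.1905  1.6211] tool [ 0.647  -0.044   0.0367] f [-0.8817 -0.09   15.4551] t 9.25 op -9.764989456330245e-05
[[-0.0249 -0.2289 -0.9731]
 [ 0.0023 -0.9734  0.2289]
 [-0.9997  0.0034  0.0248]]
d tool [-0.0016 -0.0008 -0.0121] turn [ 0.1632  1.4203 -0.1992] d in goal frame [-0.0013 -0.0009 -0.0121]
```

Emit:
arm_command([
  [[0.001,0,0,0,0.5,0,0],[0.001,0,0,0,0.3,0,0],[0.001,0,0,0,0,0,0]],
])

```text
t: 9.5
tool_pos: [0.6471, -0.044, 0.0371]
tool_rot: [-2.09, 0.246, 2.11]
contact_force: [-0.2, -0.8, 5.0]
opening: 0.0003
```

Emit:
arm_command([
  [[-0.01,0,0,0,0,0,0],[-0.025,0,0,0,0,0,0],[-0.03,0,0,0,0,0,0],[-0.02,0,0.02,0,0,0,0],[-0.02,0,0.035,0,0,0,0],[-0.01,0,0.035,0,0,0,0],[0,0,0.035,0,0,0,0],[0,0,0.03,0,0,0,0],[0,0,0,0,0,0,0]],
])

```text
t: 10.25
tool_pos: [0.4832, -0.0055, 0.1564]
tool_rot: [-2.074, 0.245, 2.125]
contact_force: [0.2, -0.3, -0.6]
opening: 0.0001
```

```bash
python3 - <<'E'
from go import *
rel([.659,-.046,.038],-103.4)
I={c:get_image(c) for c in("top","scene")}
c=[]
for cam in I:
    u,v=pix(cam,[.66,-.01,.01]).round().astype(int)
    c.append(cv2.resize(I[cam][v-45:v+45,u-65:u+65],None,fx=3.3,fy=3.3,interpolation=cv2.INTER_CUBIC))
    print(cam,[w(cam,r["at"]) for r in mark_of(cam,"corner")[:1]],[w(cam,r["at"]) for r in mark_of(cam,"wedge")[:3]],[w(cam,r["at"]) for r in mark_of(cam,"scale")[:1]])
    a=cv2.imread("pics/%s0.png"%cam[0])[...,::-1]
    print(cam,"ear shift px",cv2.phaseCorrelate(*[cv2.cvtColor(np.ascontiguousarray(k[85:180,215:335] if cam=="top" else k[235:400,260:430]),cv2.COLOR_RGB2GRAY).astype(np.float32) for k in(a,I[cam])]))
save("g.png",np.vstack(c))
E
```

```text
q [-0.1641 -0.2202  1.9967 -0.0024  1.3892  1.6383] tool [ 0.4832 -0.0055  0.1564] f [ 0.2212 -0.3119 -0.5624] t 10.25 op 0.00010609485414036541
[[-0.0242 -0.229  -0.9731]
 [ 0.0016 -0.9734  0.2291]
 [-0.9997  0.004   0.024 ]]
d tool [ 0.114  -0.0013 -0.1832] turn [ 0.1562  1.3727 -0.2285] d in goal frame [ 0.1184 -0.0013 -0.1804]
top [array([ 0.6622, -0.0493,  0.0365])] [array([ 0.6405, -0.0381,  0.0003]), array([ 0.3882, -0.1378,  0.0023]), array([0.5086, 0.0831, 0.0017])] []
top ear shift px ((0.012163886251578049, -0.000300586746504905), 0.9891631282038159)
scene [array([ 0.6594, -0.0442,  0.0379])] [array([ 0.3868, -0.128 ,  0.0034]), array([ 0.5085,  0.0852, -0.0006]), array([ 0.647 , -0.0387,  0.0032])] [array([0.79  , 0.0733, 0.0008])]
scene ear shift px ((-0.020176999638152893, -0.01575583935559166), 1.0032679640216593)
```

View pics/g.png

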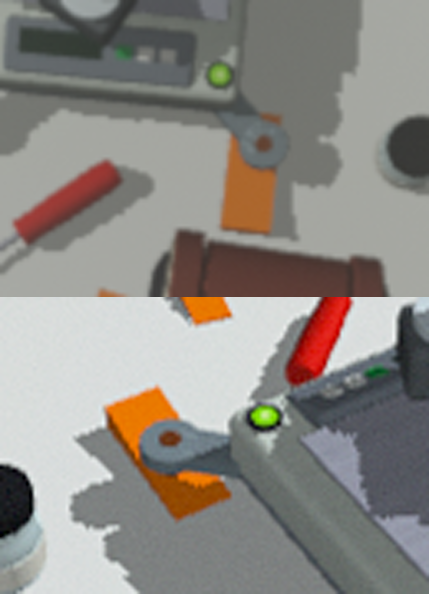

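```bash
python3 -c "
from station import *
print(finish_job())"
```

```text
the job is handed in; nothing more can be done
None
```

I slid the middle orange wedge, thin end first, under the stub foot, then pressed that corner to check it, moved clear and handed the job in. `finish_job` gave no verdict.

- **Push:** I turned the wedge about 10° with the fingertips to line it up, then pushed until it stopped. The final push read about 9–11.5 N.
- **Press:** On the grey ear I read 15.5 N, easing to 5 N. The fingertips stayed at 36.7–37.1 mm, so the corner did not give. The press landed about 12 mm from the ear's centre, within the 45 mm allowed.
- **Last pictures:** The scale moved less than 0.03 pixel from the start in both cameras. The wedge lay flat under the ear, and the gripper was clear of everything at 10.3 s.

**Not confirmed:**
- The resting force between wedge and foot cannot be seen directly. I infer it from the push that stopped and the press that did not give.
- The network's wedge positions from the two cameras differed by about 7 mm.
- It found no scale in the last top picture.
- Both times I asked for the stub foot itself, neither camera found it, so I used the ear's position instead.

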